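# Close down the dessert buffet

## Robot

A 7-joint arm with a two-finger parallel gripper is mounted at the origin on the work surface. World frame = base frame: x ahead of the robot, y to its left, z up, the work surface at z = 0. Lengths are in m, angles in rad, forces in N, time in s.
With the tool pointing down it reaches from about 0.4 to 0.85 m from the base axis. Payload 10.4 kg.
Tool frame: the origin (TCP) lies at the very end of the fingers, on their centre line; the grasp point (between the pads) lies 19 mm behind it; z points along the fingers, y is the line along which they close (so a half turn about z gives the same grasp; the last joint's range is limited). The gripper opens to 87 mm and grips with 3 to 60 N. Pads are 19 mm wide; open, the fingers measure 117 mm over their backs; the gripper's body (75 mm by 190 mm) begins 51 mm behind the grasp point.
Start: joints at [-1.307, 0.332, -0.065, 1.46, 0.022, 1.35, -0.088], TCP at [0.177, 0.599, 0.223] pointing down, gripper open.
Joint ranges: [-2.6, 2.6], [-0.5, 2.12], [-1.47, 1.34], [0.16, 2.42], [-1.27, 4.41], [0.06, 2.06], [-2.6, 2.6]. Speed limits (rad/s): [2.22, 2.22, 2.79, 2.79, 3.14, 3.14, 3.14].

## Interface

Orientations are given as a unit quaternion [x, y, z, w].
In Python, from bench import read_state, cams, workorder gives the robot as it stands.
- The arm moves only by the shell command python3 -m crank 'ROWS' [FORCE]. ROWS is text: rows parted by semicolons, each of 5 numbers parted by spaces: the shift along the tool's x, y, z scaled (see below), then the turn about the tool's z scaled (see below), then the opening, from -1 (shut) to 1 (fully open). In form: dx dy dz yaw jaw; .... A call has 1 to 10 rows; each row shifts and turns the commanded pose from where the row before left it, along the tool's axes as they then stand; what a row does not reach is not made up. The controller multiplies each number of a shift by 200 mm and each number of a turn by 90 degrees. A row lasts 1/10 s, in which the tool goes at most 50 mm and 8.59 degrees, less where a joint would pass 70% of its speed; a pose out of reach is approached as far as the arm can. A call with a number of a shift or a turn outside -1 to 1 is refused whole. A call with a gripper value outside its range is refused whole. The fingers move at their own pace and stop on an object; FORCE is the grip in N (left out, the last holds). Time passes only in rows, so rows that do not move let the fingers close. It gives the time, the measured TCP pose, the force, the opening and the grip force at its end, in the units of the state.
- read_state(): the state, without advancing time (a new reading comes with each control period).
- cams.camera(name): name is "side" or "top"; returns a dict with "img" (420x560x3 uint8, blue, green, red), "K" (3x3 intrinsics, pixels), "xyz" and "attitude" of the camera in the world. Camera axes: x right, y down, z forward; pixel columns grow to the right and rows downward; lengths in m; the calibration is good to about 2 mm. A picture is of the moment at which its call begins. There is no depth.
- workorder.close_job(): hands the job in; it is judged then, once.
The state is a dict: "time": time; "joint_positions": joint angles; "joint_vel": joint speeds; "joint_torque": joint torques, N m; "ee_pos": TCP position; "eef_rot": TCP orientation; "ft_force": force on the tool from outside, world axes, zero at the start; "torque": the same for the moment, N m; "width": finger opening in m; "grip_force": force on a finger pad.
Only numpy, scipy, OpenCV 4.12 (cv2) and the standard library are available. Lean on these libraries where they do the work, as an engineer would, in place of code of your own. Each camera call takes 0.05 s, during which the arm holds its last target. There are 200 camera calls.

## Task

Service is over: put the wooden lid on the glass biscuit jar and the blue lid on the jam pot, each fully seated and level, and stack all the small white dishes, hollow side up, into one square, neatly aligned pile on the inlaid rectangle of the brown wooden board, long side along the board. Do not tip over the jar or the pot, and leave the tart, the cake server and the drinking glass where they are.

Things in the scene. Friction and masses are not known exactly. Their poses are not given: they have to be found in the camera images.
- dish1: one of the like small white porcelain dishes (4 to 6 are present, lying apart on the table): a flat rectangle with a low rim, 110 mm long (its y axis), 60 mm wide (its x axis), 14 mm high, about 0.15 kg. Origin: centre of its underside; z up out of the hollow. Dishes do not nest: each sits flat on the rim of the one below, so a pile grows 14 mm a dish
- dish2: one of the like small white porcelain dishes (4 to 6 are present, lying apart on the table): a flat rectangle with a low rim, 110 mm long (its y axis), 60 mm wide (its x axis), 14 mm high, about 0.15 kg. Origin: centre of its underside; z up out of the hollow. Dishes do not nest: each sits flat on the rim of the one below, so a pile grows 14 mm a dish
- dish3: one of the like small white porcelain dishes (4 to 6 are present, lying apart on the table): a flat rectangle with a low rim, 110 mm long (its y axis), 60 mm wide (its x axis), 14 mm high, about 0.15 kg. Origin: centre of its underside; z up out of the hollow. Dishes do not nest: each sits flat on the rim of the one below, so a pile grows 14 mm a dish
- dish4: one of the like small white porcelain dishes (4 to 6 are present, lying apart on the table): a flat rectangle with a low rim, 110 mm long (its y axis), 60 mm wide (its x axis), 14 mm high, about 0.15 kg. Origin: centre of its underside; z up out of the hollow. Dishes do not nest: each sits flat on the rim of the one below, so a pile grows 14 mm a dish
- dish5: one of the like small white porcelain dishes (4 to 6 are present, lying apart on the table): a flat rectangle with a low rim, 110 mm long (its y axis), 60 mm wide (its x axis), 14 mm high, about 0.15 kg. Origin: centre of its underside; z up out of the hollow. Dishes do not nest: each sits flat on the rim of the one below, so a pile grows 14 mm a dish
- dish6: one of the like small white porcelain dishes (4 to 6 are present, lying apart on the table): a flat rectangle with a low rim, 110 mm long (its y axis), 60 mm wide (its x axis), 14 mm high, about 0.15 kg. Origin: centre of its underside; z up out of the hollow. Dishes do not nest: each sits flat on the rim of the one below, so a pile grows 14 mm a dish
- board: rectangular brown wooden board lying loose, 0.9 kg, 140 mm long (its y axis), 90 mm wide (its x axis), 18 mm thick, with a thin dark inlaid rectangle in the middle of its top, a few mm larger all round than a dish. Origin: centre of its underside
- pile_spot (a point): the middle of the board's top face, which is the middle of the inlaid rectangle (18 mm above the table); axes as the board's
- jar: open round clear glass biscuit jar, loose, 90 mm outside diameter, 82 mm inside, 85 mm high, about 0.7 kg, biscuits in its lower half. Origin: centre of its underside, z up
- jar_rim (a point): centre of the jar's mouth, level with its rim (85 mm above the jar's underside)
- jar_lid: the jar's loose pale wooden lid, knob up: flange disc 94 mm diameter, 8 mm thick; under it a boss 72 mm diameter, 8 mm deep, that fits loosely in the jar; on top a dark upright cylindrical knob 30 mm diameter, 26 mm high. 0.12 kg. Origin: centre of the boss's underside, z up to the knob; on the table it stands on its boss. Seated, the flange rests on the rim, the origin 8 mm below it
- pot: open round blue ceramic jam pot, loose, 72 mm outside diameter, 64 mm inside, 60 mm high, about 0.5 kg, red jam inside. Origin: centre of its underside, z up
- pot_rim (a point): centre of the pot's mouth, level with its rim (60 mm above the pot's underside)
- pot_lid: the pot's loose blue ceramic lid, lying knob up: a flange disc 76 mm in diameter and 8 mm thick, under it a boss 54 mm in diameter and 8 mm deep, on top a white upright cylindrical knob 30 mm in diameter and 26 mm high; 42 mm high in all, 0.12 kg. Origin and seating as for the jar's lid
- tart: bystander: berry tart on a round wooden board of 140 mm diameter, 60 mm high in all; origin at the centre of the underside
- server: bystander: cake server (spatula) 0.28 m long lying flat, blade 65 mm wide; origin at mid-length, handle towards its -x
- tumbler: bystander: amber drinking glass, 66 mm in diameter, 85 mm high; origin at the centre of the underside
Mind the look-alikes: they are no part of the job. What is shaped like the jar_lid but yellow is not meant.

How it is judged:
By the outcome, as a careful person would: the job done as asked, in the order asked, and still so for the second after the job is handed in, with the robot touching nothing.
Of dish1, dish2, dish3, dish4, dish5, dish6 only 4 to 6 are there at a start; the rules pass over those that are not, and their reading is None.
At some moment in a run one of dish1, dish2, dish3, dish4, dish5, dish6, jar_lid, pot_lid, jar, pot may be knocked a few centimetres aside while the robot is not near it.
It also fails if it takes over 210 s, if anything falls off the work surface, if the arm or the gripper's body presses on something with over 40 N, if the wrist force passes 120 N, or if a joint passes its speed limit or range.

## Working session

There is one attempt and no reset: what is moved stays moved. The work goes in short steps, Python scripts to look and compute and a shell command to move; the robot and the scene stay as the last step left them, time stands still between calls to the robot, and variables do not carry over. Pictures are saved under pics/ and viewed, at most 14 in all, crops included, and the job is handed in when it is done.

```bash
ls; mkdir -p pics
python3 - <<'E'
from bench import read_state,cams
import cv2
s=read_state();print(s)
for n in("top","side"):
    c=cams.camera(n);cv2.imwrite(f"pics/{n}0.png",c["img"]);print(n,c["K"],c["xyz"],c["attitude"])
E
```

```text
pics
{'time': 0.0, 'joint_positions': array([-1.3065923 ,  0.33287871, -0.06469335,  1.46095506,  0.0215535 ,
        1.34990654, -0.08848891]), 'joint_vel': array([ 0.00042351,  0.00027703,  0.0002205 , -0.00132892,  0.00019285,
        0.00061352,  0.00077916]), 'joint_torque': array([-7.34528767e-04, -6.23257613e+01,  2.42230610e-02, -3.89884043e+01,
       -6.13196357e-02,  4.02495638e-02,  1.51807931e-04]), 'ee_pos': array([0.17668739, 0.59908972, 0.22174308]), 'eef_rot': array([ 1.42903143e-01,  9.89736411e-01, -7.21576648e-04, -9.14867000e-05]), 'ft_force': array([0.24544456, 0.44288001, 0.2315351 ]), 'torque': array([-0.02716361, -0.01232575, -0.01660402]), 'grip_force': 0.0, 'width': 0.08693417938053669}
top [[396.53973524   0.         274.7259823 ]
 [  0.         396.53973524 207.76177885]
 [  0.           0.           1.        ]] [ 0.45131395 -0.02469002  1.13049579] [ 0.70610336 -0.70536956  0.04144988 -0.04640825]
side [[466.66909703   0.         275.71937081]
 [  0.         466.66909703 203.17520853]
 [  0.           0.           1.        ]] [ 0.50371968 -0.99221439  0.76487504] [ 0.88289457 -0.02729122  0.0210839  -0.46830315]
```

View pics/top0.png

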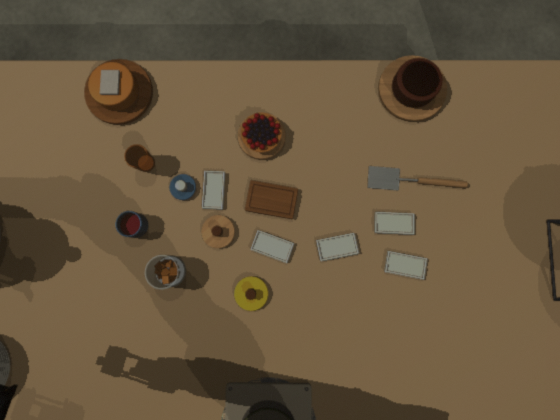

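View pics/side0.png

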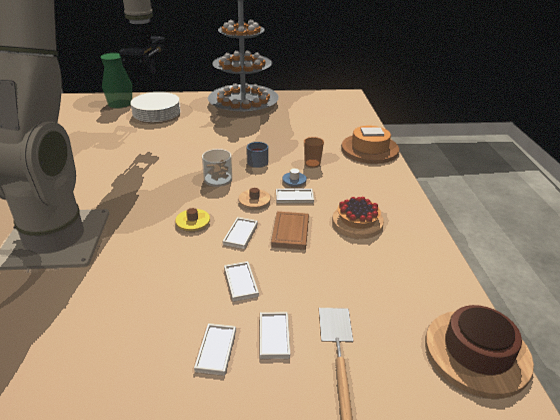

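The top view shows five dishes at about (214,190), (272,246), (338,247), (394,223) and (406,265). The board is at (271,199), the jar at (165,272), the pot at (133,225), the wooden lid at (218,232) and the blue lid at (182,187). The yellow decoy is at (251,294). The side view shows the same five dishes, all hollow side up.

```bash
cat > h.py <<'E'
import numpy as np, cv2
from bench import read_state,cams
from scipy.spatial.transform import Rotation as R
def cast(c,px,z):
    px=np.asarray(px,float).reshape(-1,2)
    d=np.c_[px,np.ones(len(px))]@np.linalg.inv(c["K"]).T@R.from_quat(c["attitude"]).as_matrix().T
    o=np.asarray(c["xyz"]); return (o+d*((z-o[2])/d[:,2])[:,None])[:,:2]
def proj(c,p):
    q=(np.asarray(p)-c["xyz"])@R.from_quat(c["attitude"]).as_matrix(); q=c["K"]@q; return q[:2]/q[2]
def blobs(m,amin=60):
    return [k for k in cv2.findContours(m.astype(np.uint8),cv2.RETR_EXTERNAL,cv2.CHAIN_APPROX_NONE)[0] if cv2.contourArea(k)>amin]
def rect(c,k,z):
    p=cast(c,k,z)*1000
    (x,y),(w,h),a=cv2.minAreaRect(p.astype(np.float32))
    if w>h: w,h,a=h,w,a+90      # a: direction of short side
    return x,y,w,h,(a+90)%180-90
def circ(c,k,z):
    (x,y),r=cv2.minEnclosingCircle((cast(c,k,z)*1000).astype(np.float32)); return x,y,2*r
def masks(c):
    H,S,V=cv2.split(cv2.cvtColor(c["img"],cv2.COLOR_BGR2HSV)); H=H.astype(int)
    return dict(white=(S<60)&(V>110),blue=(H>95)&(H<125)&(S>70)&(V>30))
E
python3 - <<'E'
from h import *
c=cams.camera("top");np.set_printoptions(precision=1,suppress=True)
hsv=cv2.cvtColor(c["img"],cv2.COLOR_BGR2HSV)
for n,(u,v) in dict(table=(300,320),lid=(207,240),board=(255,199),blid=(190,193),knob=(180,186),pot=(122,230),dish=(272,246)).items(): print(n,hsv[v,u])
M=masks(c)
for n in M:
  for k in blobs(M[n]):
    (u,v),_=cv2.minEnclosingCircle(k)
    if v<370: print(n,int(u),int(v),np.array(rect(c,k,.007)),np.array(circ(c,k,.012)))
cv2.imwrite("pics/crop.png",cv2.resize(c["img"][150:320,100:300],None,fx=4,fy=3.5,interpolation=cv2.INTER_CUBIC)[:595])
E
```

```text
table [ 17 104 120]
lid [ 15 133 121]
board [ 13 156  88]
blid [102  90  79]
knob [ 35  21 135]
pot [  7 153  35]
dish [ 38  23 136]
white 405 264 [ 431.4 -382.8   59.7  109.   -10.7] [ 432.  -381.5  120.9]
white 336 246 [ 482.4 -191.9   58.7  109.2   11.3] [ 481.8 -190.4  120.5]
white 271 246 [483.   -7.8  59.3 108.6 -20.1] [483.1  -7.6 121.1]
white 394 223 [ 550.2 -354.9   58.5  108.    -2.6] [ 550.3 -354.   120.3]
white 179 184 [658.2 257.5  25.8  26.4 -26.5] [657.6 256.2  27.8]
white 212 189 [645.6 162.   58.2 108.8  87.3] [644.9 160.4 119.5]
white 108 81 [972.6 478.7  49.4  68.9  89.9] [969.2 477.1  81.5]
blue 182 186 [653.4 250.3  67.2  69.5   0. ] [651.8 248.5  71. ]
```

View pics/crop.png

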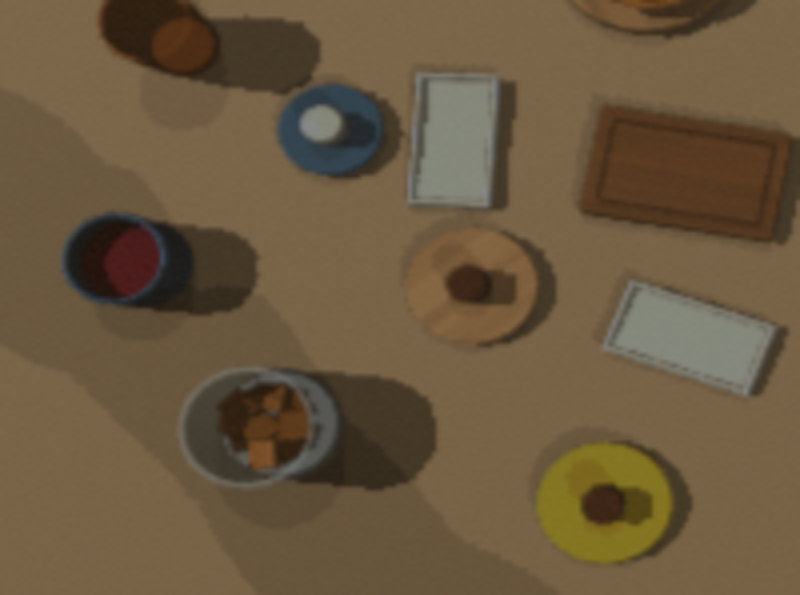

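The crop shows the jar rim ellipse centred near image px (161.6,272) and the pot rim near (128.7,223.7). The lids, board and dishes are all clear.

```bash
cat >> h.py <<'E'
def wrap(a,p): return (a+p/2)%p-p/2
def plan(x,y,z,yang=None,s=None):
    "shift to mm target in present tool axes (row units), then turn (row units) so tool y lies along yang deg mod 180"
    s=s or read_state(); M=R.from_quat(s["eef_rot"]).as_matrix()
    d=M.T@(np.array([x,y,z])/1000-s["ee_pos"]); cur=np.degrees(np.arctan2(M[1,1],M[0,1]))
    t=0 if yang is None else -wrap(yang-cur,180)
    print("units",np.round(d/.2,3),"turn",round(t/90,3),"| tcp",np.round(s["ee_pos"]*1000,1),"yang %.1f"%cur,"t %.1f w %.1f g %.1f F"%(s["time"],s["width"]*1000,s["grip_force"]),np.round(s["ft_force"],1),"q7 %.2f"%s["joint_positions"][6])
E
python3 - <<'E'
from h import *
np.set_printoptions(precision=1,suppress=True)
c=cams.camera("top");d=cams.camera("side")
hsv=cv2.cvtColor(c["img"],cv2.COLOR_BGR2HSV).astype(int);H,S,V=hsv[...,0],hsv[...,1],hsv[...,2]
def roi(m,u,v,r):
    z=np.zeros_like(m);z[v-r:v+r,u-r:u+r]=m[v-r:v+r,u-r:u+r];return z
b=max(blobs(roi((S>140)&(V>50),271,199,35)),key=cv2.contourArea);print("board",np.array(rect(c,b,.009)))
b=max(blobs(roi((S>118)&(V>95)&(H<18),218,232,20)),key=cv2.contourArea);print("jlid",np.array(circ(c,b,.012)))
for n,u,v in(("knobJ",217,231),("knobY",251,294)):
    for b in blobs(roi(V<60,u,v,8),10):print(n,np.array(circ(c,b,.042)))
for n,u,v,z in(("jar",161.3,271.6,.085),("pot",128.4,223.4,.060),("jlid",217.5,231.5,.012),("tumbler",134,155,.085)):print(n,cast(c,(u,v),z)*1000)
for n,p in dict(jar=(*cast(c,(161.3,271.6),.085)[0],.085),pot=(*cast(c,(128.4,223.4),.06)[0],.06),kb=(.652,.2485,.042),kj=(*cast(c,(217,231),.042)[0],.042)).items():print(n,"side px",proj(d,p))
cv2.imwrite("pics/crops.png",cv2.resize(d["img"][130:230,180:330],None,fx=5,fy=5,interpolation=cv2.INTER_CUBIC))
p=cast(c,(217,231),.042)[0]*1000; plan(*p,150)
E
```

```text
board [616.1  -6.7  88.9 139.5 -10. ]
jlid [524.8 145.4  93.2]
knobJ [522.4 136.   23.8]
knobY [355.8  42.6  22.7]
jar [[413.9 278.5]]
pot [[542.1 380. ]]
jlid [[523.4 144.8]]
tumbler [[725.8 364.2]]
jar side px [215.5 155.4]
pot side px [256.5 146.6]
kb side px [293.6 170.7]
kj side px [252.7 190.4]
units [-2.3 -1.7  0.4] turn 0.0 | tcp [176.7 599.3 222.2] yang 73.6 t 0.2 w 86.9 g 0.0 F [-0.  -0.4  0.2] q7 -0.09
```

View pics/crops.png

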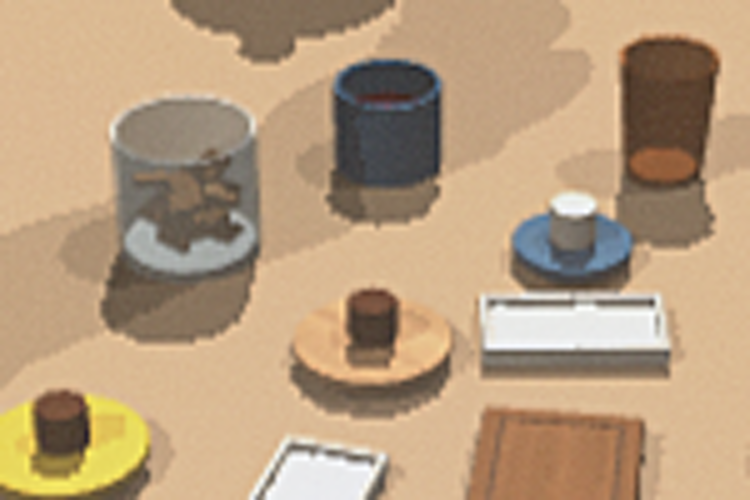

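The side crop agrees with the projected points to about 1 px: jar rim (216.4,156), pot rim (257,147), blue knob (294,171), wooden knob (254,189). That puts the wooden lid near (525,145). Next I move to it.

```bash
python3 -c "
from h import *
plan(525,145,100,15.5)"
```

```text
units [-2.313 -1.686  0.612] turn 0.645 | tcp [176.7 599.3 222.2] yang 73.6 t 0.2 w 86.9 g 0.0 F [-0.  -0.4  0.2] q7 -0.09
```

```bash
python3 -m crank '-0.154 -0.112 0.03 0 1;-0.154 -0.112 0.03 0 1;-0.154 -0.112 0.03 0 1;-0.154 -0.112 0.03 0 1;-0.154 -0.112 0.03 0 1;-0.154 -0.112 0.03 0 1;-0.154 -0.112 0.03 0 1;-0.154 -0.112 0.03 0 1;-0.154 -0.112 0.03 0 1;-0.154 -0.112 0.03 0 1'
python3 -m crank '-0.154 -0.112 0.03 0 1;-0.154 -0.112 0.03 0 1;-0.154 -0.112 0.03 0 1;-0.154 -0.112 0.03 0 1;-0.154 -0.112 0.03 0 1;0 0 0 0.09 1;0 0 0 0.09 1;0 0 0 0.09 1;0 0 0 0.09 1;0 0 0 0.09 1'
python3 -m crank '0 0 0 0.09 1;0 0 0 0.09 1;0 0 0 0.015 1;0 0 0 0 1;0 0 0 0 1'
python3 -c "
from h import *
plan(525,145,18,15.5)"
```

```text
time: 1.25
ee_pos: [0.4096, 0.2962, 0.1625]
eef_rot: [0.143, 0.99, 0.0, 0.0]
ft_force: [0.3, 0.2, -0.4]
width: 0.0868
grip_force: 0.0
time: 2.25
ee_pos: [0.5248, 0.1465, 0.1325]
eef_rot: [0.479, 0.878, -0.0, -0.0]
ft_force: [1.0, 0.3, -0.8]
width: 0.0874
grip_force: 0.0
time: 2.75
ee_pos: [0.5248, 0.1466, 0.1325]
eef_rot: [0.604, 0.797, 0.0, -0.0]
ft_force: [-0.1, 0.7, -0.4]
width: 0.0869
grip_force: 0.0
units [-0.008 -0.001  0.573] turn 0.002 | tcp [524.8 146.6 132.5] yang 15.7 t 2.8 w 86.9 g 0.0 F [-0.1  0.7 -0.4] q7 0.01
```

```bash
python3 -m crank '-0.008 0 0.18 0 1;0 0 0.18 0 1;0 0 0.15 0 1;0 0 0.06 0 1;0 0 0 0 1;0 0 0 0 -1;0 0 0 0 -1;0 0 0 0 -1;0 0 0 0 -1;0 0 0 0 -1' 25
python3 -m crank '0 0 0 0 -1;0 0 0 0 -1;0 0 -0.1 0 -1;0 0 -0.2 0 -1;0 0 -0.2 0 -1;0 0 -0.2 0 -1;0 0 0 0 -1;0 0 0 0 -1'
python3 - <<'E'
from h import *
c=cams.camera("top");d=cams.camera("side")
cv2.imwrite("pics/a.png",np.vstack([cv2.resize(c["img"][150:320,100:300],(800,400)),cv2.resize(d["img"][100:230,150:410],(400,200),interpolation=cv2.INTER_AREA).repeat(1,0) if 0 else np.pad(cv2.resize(d["img"][100:230,150:410],(400,200)),((0,0),(0,400),(0,0)))]))
plan(414,278.5,180)
E
```

```text
time: 3.75
ee_pos: [0.5254, 0.1451, 0.0187]
eef_rot: [0.605, 0.796, 0.0, 0.0]
ft_force: [-0.0, -0.2, 0.1]
width: 0.0546
grip_force: 0.0
time: 4.55
ee_pos: [0.5257, 0.1452, 0.1592]
eef_rot: [0.605, 0.796, 0.001, 0.0]
ft_force: [-0.1, 0.3, -0.8]
width: 0.0013
grip_force: 0.0
units [ 0.792 -0.354 -0.113] turn 0.0 | tcp [524.6 144.9 157.4] yang 15.5 t 4.7 w 0.2 g 0.0 F [-0.9  0.1 -0.2] q7 0.00
```

View pics/a.png

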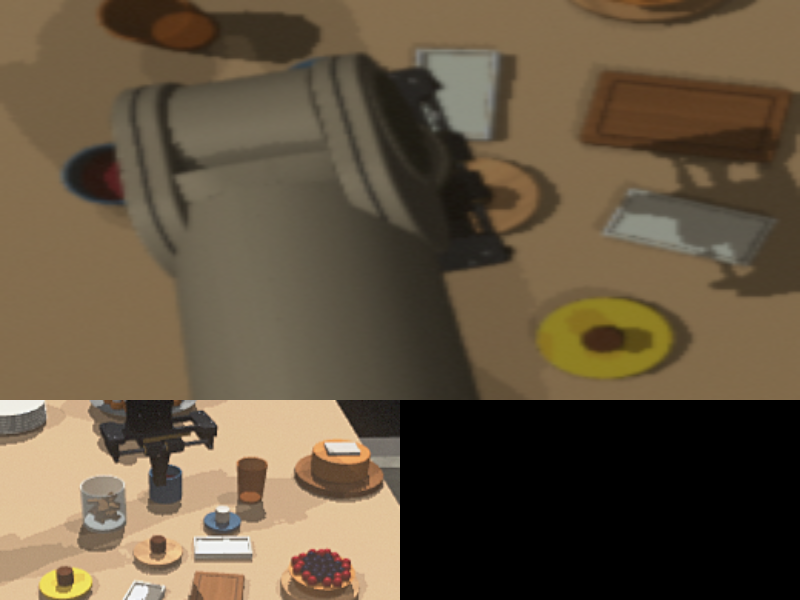

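The fingers needed more time, so I lifted too early. The lid is still in place. Retrying with a narrower pre-opening.

```bash
python3 -m crank '0 0 0 0 0.2;0 0 0 0 0.2;0 0 0 0 0.2;0 0 0 0 0.2;0 0 0 0 0.2;0 0 0 0 0.2;0 0 0 0 0.2;0 0 0 0 0.2' 25
python3 -m crank '0 0 0.2 0 0.2;0 0 0.2 0 0.2;0 0 0.2 0 0.2;0 0 0.095 0 0.2;0 0 0 0 0.2;0 0 0 0 -1;0 0 0 0 -1;0 0 0 0 -1;0 0 0 0 -1;0 0 0 0 -1'
python3 -m crank '0 0 0 0 -1;0 0 0 0 -1;0 0 0 0 -1'; python3 -c "
from h import *
plan(414,278.5,180)"
```

```text
time: 5.45
ee_pos: [0.5253, 0.145, 0.1586]
eef_rot: [0.605, 0.796, 0.0, -0.0]
ft_force: [1.0, -0.8, -0.5]
width: 0.0505
grip_force: 0.0
time: 6.45
ee_pos: [0.5253, 0.145, 0.0197]
eef_rot: [0.605, 0.796, 0.0, -0.0]
ft_force: [-1.2, 0.2, 1.9]
width: 0.0293
grip_force: 25.0
time: 6.75
ee_pos: [0.5252, 0.1451, 0.0197]
eef_rot: [0.605, 0.796, 0.0, -0.0]
ft_force: [-2.2, -0.0, 4.1]
width: 0.0296
grip_force: 25.0
units [ 0.792 -0.357 -0.801] turn 0.0 | tcp [525.2 145.1  19.7] yang 15.5 t 6.8 w 29.6 g 25.0 F [-2.2 -0.   4.1] q7 0.08
```

```bash
cat >> h.py <<'E'
OBJ=dict(jar=(202,150,30,38),pot=(246,140,24,28),jlid=(237,185,34,26),blid=(281,167,28,20),d1=(274,186,42,20),d2=(221,216,38,34),d3=(222,260,38,42),d4=(257,310,36,50),d5=(193,322,44,54),board=(270,209,42,42))
def check(*names):
    a=cv2.imread("pics/side0.png");b=cams.camera("side")["img"]
    for n in names or OBJ:
        x,y,w,h=OBJ[n];m=40;X,Y=max(x-m,0),max(y-m,0)
        r=cv2.matchTemplate(b[Y:y+h+m,X:x+w+m],a[y:y+h,x:x+w],cv2.TM_CCOEFF_NORMED);_,v,_,p=cv2.minMaxLoc(r)
        print(n,p[0]+X-x,p[1]+Y-y,"%.2f"%v,end="; ")
    print()
E
python3 -m crank '0 0 -0.1 0 -1;0 0 -0.2 0 -1;0 0 -0.2 0 -1;0 0 -0.2 0 -1;0 0 -0.1 0 -1;0.158 -0.07 0 0 -1;0.158 -0.07 0 0 -1;0.158 -0.07 0 0 -1;0.158 -0.07 0 0 -1;0.158 -0.07 0 0 -1'
python3 -m crank '0 0 0 0 -1;0 0 0 0 -1'; python3 -c "
from h import *
plan(415,279,96.5);check()
cv2.imwrite('pics/b.png',cv2.resize(cams.camera('side')['img'][60:240,150:360],None,fx=3,fy=3))"
```

```text
time: 7.75
ee_pos: [0.4146, 0.2794, 0.1794]
eef_rot: [0.605, 0.796, 0.0, 0.0]
ft_force: [0.6, -0.3, -0.9]
width: 0.0292
grip_force: 25.0
time: 7.95
ee_pos: [0.4154, 0.2788, 0.1794]
eef_rot: [0.605, 0.797, 0.0, 0.0]
ft_force: [1.0, -0.0, -1.1]
width: 0.0293
grip_force: 25.0
units [ 0.001 -0.002  0.414] turn 0.0 | tcp [415.4 278.8 179.4] yang 15.6 t 8.0 w 29.3 g 25.0 F [ 1.  -0.  -1.1] q7 -0.38
jar 0 0 0.98; pot 0 0 0.98; jlid -38 -22 0.45; blid 0 0 1.00; d1 0 0 1.00; d2 0 0 0.91; d3 0 0 1.00; d4 0 0 1.00; d5 0 0 1.00; board 0 0 1.00;
```

View pics/b.png

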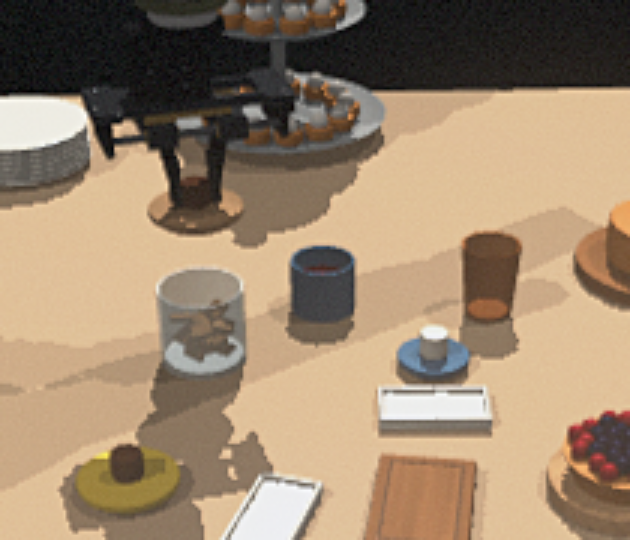

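The lid hangs level, flange centre near side px (215.3,129.7). The jar rim is near (217,156) and has not moved.

```bash
python3 -c "
from h import *
c=cams.camera('side')
for p in ((.4154,.2788,.172),(.4154,.2788,.085),(.4204,.2788,.085)): print(proj(c,p))"
python3 -m crank '0 0 0.2 0 -1;0 0 0.1 0 -1;0 0 0 0 -1';python3 -c "
from h import *
plan(415,279,96.5);
cv2.imwrite('pics/b2.png',cv2.resize(cams.camera('side')['img'][90:240,160:310],None,fx=4,fy=4))"
```

```text
[214.22000304 129.19838274]
[215.99192572 155.32118047]
[217.63815694 155.2851599 ]
time: 8.4
ee_pos: [0.4147, 0.2764, 0.117]
eef_rot: [0.606, 0.796, -0.002, -0.0]
ft_force: [0.0, -0.1, -1.5]
width: 0.0293
grip_force: 25.0
units [0.013 0.005 0.102] turn 0.0 | tcp [414.7 276.4 117. ] yang 15.4 t 8.4 w 29.3 g 25.0 F [ 0.  -0.1 -1.5] q7 -0.36
```

View pics/b2.png

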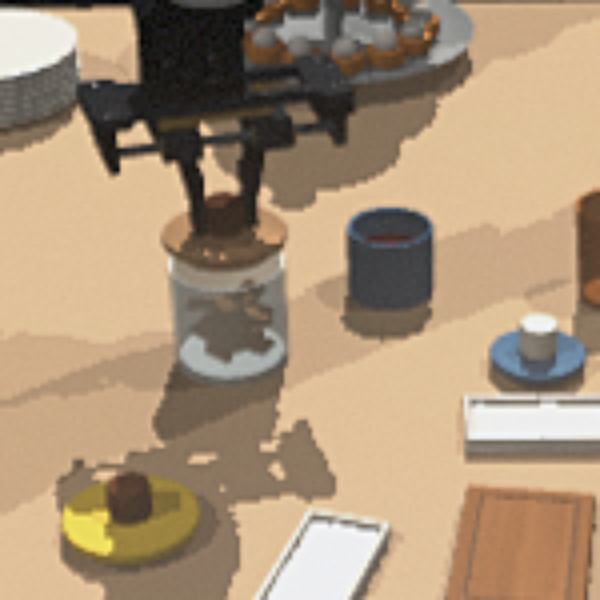

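Lid is about 2–3 mm short in x over the jar mouth. Small fix, then I lower it and release.

```bash
python3 -m crank '0 0.008 0 0 -1;0 0 0.05 0 -1;0 0 0.03 0 -1;0 0 0.015 0 -1;0 0 0.005 0 -1;0 0 0.005 0 -1;0 0 0 0 -1;0 0 0 0 -1';python3 -c "
from h import *
plan(416.5,279,96.5)"
```

```text
time: 9.25
ee_pos: [0.4172, 0.279, 0.0987]
eef_rot: [0.605, 0.796, 0.0, 0.0]
ft_force: [0.1, 0.3, -1.0]
width: 0.0291
grip_force: 25.0
units [ 0.001 -0.003  0.011] turn 0.0 | tcp [417.2 279.   98.7] yang 15.5 t 9.2 w 29.1 g 25.0 F [ 0.1  0.3 -1. ] q7 -0.35
```

```bash
python3 -m crank '0 0 0.005 0 -1;0 0 0.005 0 -1;0 0 0.003 0 -1;0 0 0 0 -1;0 0 0 0 -1';python3 -m crank '0 0 0 0 0;0 0 0 0 0.2;0 0 0 0 0.2;0 0 0 0 0.2;0 0 0 0 0.2;0 0 0 0 0.2;0 0 -0.1 0 0.2;0 0 -0.2 0 0.2;0 0 -0.2 0 0.2;0 0 -0.1 0 0.2';python3 -c "
from h import *
plan(653,250,180)
plan(542.5,380,180)
check()
cv2.imwrite('pics/b3.png',cv2.resize(cams.camera('side')['img'][90:240,160:310],None,fx=4,fy=4))"
```

```text
time: 9.75
ee_pos: [0.4172, 0.279, 0.0966]
eef_rot: [0.605, 0.796, 0.0, -0.0]
ft_force: [-2.0, -1.7, 7.9]
width: 0.0293
grip_force: 25.0
time: 10.75
ee_pos: [0.4181, 0.2795, 0.2194]
eef_rot: [0.605, 0.796, 0.002, 0.0]
ft_force: [1.0, 1.2, 0.1]
width: 0.0526
grip_force: 0.0
units [-0.456  1.092  0.2  ] turn 0.0 | tcp [418.1 279.5 219.4] yang 15.5 t 10.8 w 52.6 g 0.0 F [1.  1.2 0.1] q7 -0.39
units [0.318 0.733 0.2  ] turn 0.0 | tcp [418.1 279.5 219.4] yang 15.5 t 10.8 w 52.6 g 0.0 F [1.  1.2 0.1] q7 -0.39
jar 0 0 0.69; pot 0 0 0.98; jlid -37 -40 0.47; blid 0 0 1.00; d1 0 0 1.00; d2 0 0 0.82; d3 0 0 1.00; d4 0 0 1.00; d5 0 0 1.00; board 0 0 1.00;
```

View pics/b3.png

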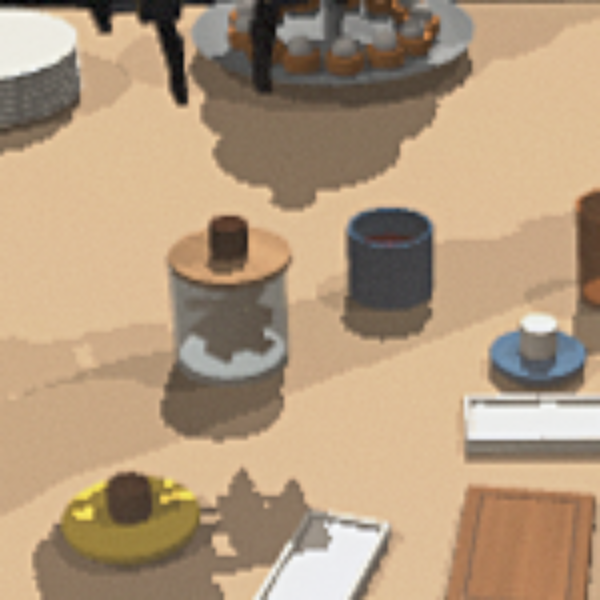

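The wooden lid is seated and level, flange at about (230,257) in the crop. Next, the blue lid.

```bash
python3 -m crank '-0.077 0.1815 0 0 0.2;-0.077 0.1815 0 0 0.2;-0.077 0.1815 0 0 0.2;-0.077 0.1815 0 0 0.2;-0.077 0.1815 0 0 0.2;-0.077 0.1815 0 0 0.2;0 0 0.2 0 0.2;0 0 0.2 0 0.2;0 0 0.1 0 0.2;0 0 0 0 0.2';python3 -m crank '0 0 0 0 0.2'; python3 -c "
from h import *
plan(652.5,249,19)
check('blid','pot')"
```

```text
time: 11.85
ee_pos: [0.6492, 0.2473, 0.1109]
eef_rot: [0.605, 0.796, -0.003, -0.002]
ft_force: [0.3, 1.0, -0.2]
width: 0.0523
grip_force: 0.0
time: 11.95
ee_pos: [0.6517, 0.2481, 0.116]
eef_rot: [0.605, 0.796, -0.0, -0.0]
ft_force: [0.3, -0.0, 0.4]
width: 0.0523
grip_force: 0.0
units [0.003 0.005 0.485] turn 0.0 | tcp [651.7 248.1 116. ] yang 15.5 t 11.9 w 52.3 g 0.0 F [ 0.3 -0.   0.4] q7 -0.01
blid 0 0 0.99; pot 0 0 0.98;
```

```bash
python3 -m crank '0.003 0.005 0.2 0 0.2;0 0 0.2 0 0.2;0 0 0.085 0 0.2;0 0 0 0 0.2;0 0 0 0 -1;0 0 0 0 -1;0 0 0 0 -1;0 0 0 0 -1;0 0 0 0 -1;0 0 0 0 -1' 25;python3 -m crank '0 0 0 0 -1;0 0 0 0 -1'; python3 -c "
from h import *
plan(543,380,170)"
python3 -m crank '0 0 -0.1 0 -1;0 0 -0.2 0 -1;0 0 -0.2 0 -1;0 0 -0.2 0 -1;0 0 -0.06 0 -1;0.156 -0.07 0 0 -1;0.156 -0.07 0 0 -1;0.156 -0.07 0 0 -1;0.156 -0.07 0 0 -1;0.156 -0.07 0 0 -1'
python3 -m crank '0 0 0.2 0 -1;0 0 0.12 0 -1;0 0 0 0 -1;0 0 0 0 -1';python3 -c "
from h import *
plan(543,380,71.5);check('pot','jar')
cv2.imwrite('pics/b4.png',cv2.resize(cams.camera('side')['img'][90:240,160:310],None,fx=4,fy=4))"
```

```text
time: 13.0
ee_pos: [0.6529, 0.2492, 0.0197]
eef_rot: [0.605, 0.796, 0.0, 0.0]
ft_force: [-0.9, 0.3, 5.9]
width: 0.0293
grip_force: 25.0
time: 13.2
ee_pos: [0.6529, 0.2492, 0.0197]
eef_rot: [0.605, 0.796, 0.0, 0.0]
ft_force: [-1.0, -0.7, 5.1]
width: 0.0296
grip_force: 25.0
units [ 0.777 -0.354 -0.752] turn 0.0 | tcp [652.9 249.2  19.7] yang 15.5 t 13.2 w 29.6 g 25.0 F [-1.  -0.7  5.1] q7 0.02
time: 14.2
ee_pos: [0.5419, 0.3813, 0.1699]
eef_rot: [0.605, 0.796, -0.001, -0.0]
ft_force: [1.0, -0.4, -1.3]
width: 0.0293
grip_force: 25.0
time: 14.6
ee_pos: [0.5433, 0.3802, 0.1069]
eef_rot: [0.605, 0.796, -0.0, -0.0]
ft_force: [0.6, 0.4, -0.5]
width: 0.0291
grip_force: 25.0
units [-0.001 -0.002  0.177] turn 0.0 | tcp [543.3 380.2 106.9] yang 15.5 t 14.6 w 29.1 g 25.0 F [ 0.6  0.4 -0.5] q7 -0.27
pot 0 0 0.84; jar 0 0 0.61;
```

View pics/b4.png

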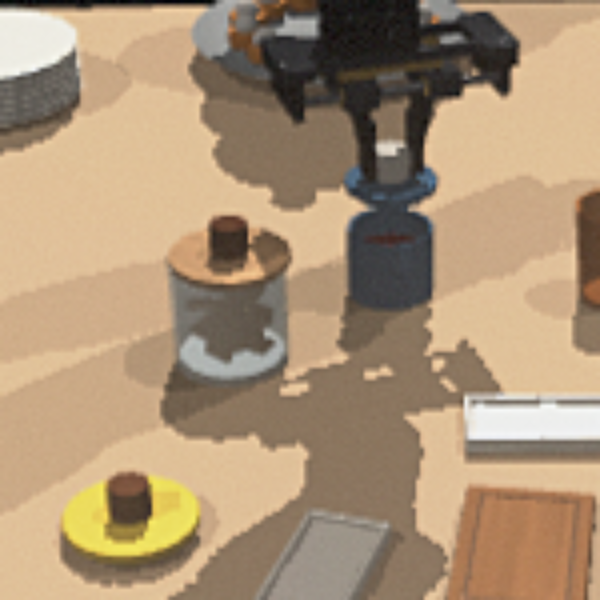

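The blue lid is centred over the pot, both near crop column 390. Lower, release and retreat.

```bash
python3 -m crank '0 -0.003 0.08 0 -1;0 0 0.06 0 -1;0 0 0.02 0 -1;0 0 0.01 0 -1;0 0 0.006 0 -1;0 0 0.004 0 -1;0 0 0 0 -1;0 0 0 0 -1';python3 -m crank '0 0 0 0 0.2;0 0 0 0 0.2;0 0 0 0 0.2;0 0 0 0 0.2;0 0 0 0 0.2;0 0 0 0 0.2;0 0 -0.1 0 0.6;0 0 -0.2 0 1;0 0 -0.2 0 1;0 0 0 0 1';python3 -c "
from h import *
plan(645.6,162,120,87.3);check()"
```

```text
time: 15.5
ee_pos: [0.543, 0.3805, 0.0717]
eef_rot: [0.605, 0.796, 0.0, 0.0]
ft_force: [-2.2, -2.3, 5.0]
width: 0.0295
grip_force: 25.0
time: 16.5
ee_pos: [0.5453, 0.3819, 0.1774]
eef_rot: [0.605, 0.796, 0.005, 0.001]
ft_force: [0.5, 0.8, -0.4]
width: 0.0764
grip_force: 0.0
units [-1.194  0.187  0.284] turn -0.798 | tcp [545.3 381.9 177.4] yang 15.5 t 16.5 w 76.4 g 0.0 F [ 0.5  0.8 -0.4] q7 -0.29
jar 0 0 0.68; pot 0 -2 0.84; jlid 3 35 0.48; blid -37 -34 0.69; d1 0 0 0.76; d2 0 0 0.48; d3 0 0 0.93; d4 0 0 1.00; d5 0 0 1.00; board 0 0 1.00;
```

```bash
python3 -m crank '-0.199 0.031 0.02 0 1;-0.199 0.031 0.02 0 1;-0.199 0.031 0.02 0 1;-0.199 0.031 0.02 0 1;-0.199 0.031 0.02 0 1;-0.199 0.031 0.02 0 1;0 0 0 -0.09 1;0 0 0 -0.09 1;0 0 0 -0.09 1;0 0 0 -0.09 1';python3 -m crank '0 0 0 -0.09 1;0 0 0 -0.09 1;0 0 0 -0.09 1;0 0 0 -0.09 1;0 0 0 -0.078 1;0 0 0.1 0 1;0 0 0 0 1;0 0 0 0 1';python3 -c "
from h import *
plan(645.6,162,4,87.3);check('jar','pot','d1')
c=cams.camera('top')
M=(masks(c)['white'])
for k in blobs(M): print(np.round(rect(c,k,.007),1))"
```

```text
time: 17.55
ee_pos: [0.6419, 0.1601, 0.1455]
eef_rot: [0.356, 0.934, -0.001, -0.001]
ft_force: [0.4, -0.2, -0.8]
width: 0.0874
grip_force: 0.0
time: 18.35
ee_pos: [0.6418, 0.1601, 0.126]
eef_rot: [0.024, 1.0, -0.0, -0.001]
ft_force: [-0.1, 0.2, 0.7]
width: 0.087
grip_force: 0.0
units [-0.02   0.011  0.61 ] turn 0.0 | tcp [641.8 160.1 126. ] yang 87.3 t 18.4 w 87.0 g 0.0 F [-0.1  0.2  0.7] q7 1.29
jar 0 0 0.71; pot 0 -2 0.83; d1 0 0 0.91; 
[ 67.7 229.9  73.1  96.2 -48.1]
[ 430.3 -387.6   60.8  100.4  -11.3]
[ 479.1 -175.5   58.7   77.    11.3]
[483.4  -8.3  60.  109.3 -20.1]
[550.6 414.3  25.7  28.8 -87.3]
[ 549.8 -359.    58.9  105.    -2.6]
[615.5 158.9  49.2  49.2   0. ]
[971.1 478.8  49.2  72.1  89.8]
```

```bash
python3 -m crank '-0.02 0.011 0.2 0 1;0 0 0.2 0 1;0 0 0.17 0 1;0 0 0.035 0 1;0 0 0 0 1;0 0 0 0 -1;0 0 0 0 -1;0 0 0 0 -1;0 0 0 0 -1;0 0 0 0 -1' 20;python3 -m crank '0 0 0 0 -1;0 0 0 0 -1;0 0 0 0 -1'; python3 -c "
from h import *
plan(616.1,-6.7,80,-10)"
```

```text
time: 19.45
ee_pos: [0.647, 0.1623, 0.0067]
eef_rot: [0.023, 1.0, 0.0, 0.0]
ft_force: [-1.3, -1.3, 5.6]
width: 0.0597
grip_force: 20.0
time: 19.75
ee_pos: [0.647, 0.1623, 0.0067]
eef_rot: [0.023, 1.0, 0.0, 0.0]
ft_force: [-1.0, -1.2, 5.9]
width: 0.0599
grip_force: 20.0
units [ 0.115 -0.851 -0.367] turn -0.918 | tcp [647.  162.3   6.7] yang 87.3 t 19.8 w 59.9 g 20.0 F [-1.  -1.2  5.9] q7 1.30
```

```bash
python3 -m crank '0 0 -0.1 0 -1;0 0 -0.2 0 -1;0 0 -0.2 0 -1;0.023 -0.17 0 0 -1;0.023 -0.17 0 0 -1;0.023 -0.17 0 0 -1;0.023 -0.17 0 0 -1;0.023 -0.17 0 0 -1;0 0 0 0.09 -1;0 0 0 0.09 -1';python3 -m crank '0 0 0 0.09 -1;0 0 0 0.09 -1;0 0 0 0.09 -1;0 0 0 0.09 -1;0 0 0 0.09 -1;0 0 0 0.09 -1;0 0 0 0.09 -1;0 0 0 0.09 -1;0 0 0 0.09 -1;0 0 0 0.09 -1';python3 -m crank '0 0 0 0 -1;0 0 0 0 -1';python3 -c "
from h import *
plan(616.1,-6.7,25,-10);check('board')
cv2.imwrite('pics/c1.png',cams.camera('side')['img'][150:400,100:400])"
```

```text
time: 20.75
ee_pos: [0.6152, -0.0082, 0.1057]
eef_rot: [0.168, 0.986, -0.0, -0.0]
ft_force: [-0.7, 0.6, -1.5]
width: 0.0602
grip_force: 20.0
time: 21.75
ee_pos: [0.6154, -0.0063, 0.1056]
eef_rot: [0.767, 0.642, -0.0, -0.0]
ft_force: [0.7, 0.0, -2.7]
width: 0.0598
grip_force: 20.0
time: 21.95
ee_pos: [0.6155, -0.0063, 0.1057]
eef_rot: [0.764, 0.645, -0.0, -0.0]
ft_force: [-0.2, -0.2, -2.3]
width: 0.0596
grip_force: 20.0
units [-0.001  0.004  0.403] turn 0.004 | tcp [615.5  -6.3 105.7] yang -9.6 t 21.9 w 59.6 g 20.0 F [-0.2 -0.2 -2.3] q7 -0.03
board 0 0 0.78;
```

View pics/c1.png

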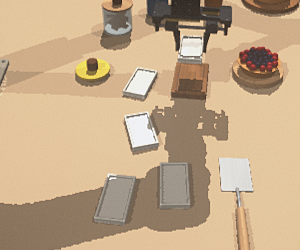

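The dish is held level above the board. Lowering it.

```bash
python3 -m crank '-0.001 0.003 0.18 0.004 -1;0 0 0.12 0 -1;0 0 0.06 0 -1;0 0 0.03 0 -1;0 0 0.01 0 -1;0 0 0.003 0 -1;0 0 0 0 -1;0 0 0 0 -1';python3 -c "
from h import *
plan(616.1,-6.7,25,-10)"
```

```text
time: 22.85
ee_pos: [0.6168, -0.0067, 0.0262]
eef_rot: [0.767, 0.641, 0.001, 0.0]
ft_force: [0.4, -0.5, -1.7]
width: 0.0596
grip_force: 20.0
units [-0.001 -0.003  0.006] turn -0.002 | tcp [616.8  -6.7  26.2] yang -10.2 t 22.9 w 59.6 g 20.0 F [ 0.4 -0.5 -1.7] q7 0.00
```

```bash
python3 -m crank '0 -0.003 0.004 0 -1;0 0 0.004 0 -1;0 0 0 0 -1;0 0 0 0 -1';python3 -m crank '0 0 0 0 0.8;0 0 0 0 0.8;0 0 0 0 0.8;0 0 0 0 0.8;0 0 0 0 0.8;0 0 0 0 0.8;0 0 -0.1 0 1;0 0 -0.2 0 1;0 0 -0.2 0 1;0 0 0 0 1';python3 -c "
from h import *
plan(483.2,-8,90,-20.1);check()"
```

```text
time: 23.25
ee_pos: [0.6159, -0.0065, 0.0247]
eef_rot: [0.767, 0.641, 0.0, -0.0]
ft_force: [-3.7, -0.1, 6.3]
width: 0.0599
grip_force: 20.0
time: 24.25
ee_pos: [0.6187, -0.007, 0.1293]
eef_rot: [0.767, 0.641, 0.004, 0.002]
ft_force: [0.1, -0.1, -0.9]
width: 0.0867
grip_force: 0.0
units [-0.126 -0.668  0.191] turn 0.109 | tcp [618.7  -7.  129.3] yang -10.2 t 24.2 w 86.7 g 0.0 F [ 0.1 -0.1 -0.9] q7 -0.05
jar 0 0 0.70; pot 0 -2 0.67; jlid -37 -40 0.49; blid -36 -33 0.66; d1 -13 36 0.42; d2 0 0 0.99; d3 0 0 0.87; d4 0 0 0.63; d5 0 0 0.45; board 0 0 0.44;
```

```bash
python3 -m crank '-0.031 -0.163 0 0 1;-0.031 -0.163 0 0 1;-0.031 -0.163 0 0 1;-0.031 -0.163 0 0 1;0 0 0.1 0.055 1;0 0 0.1 0.055 1;0 0 0 0 1;0 0 0 0 1';python3 -c "
from h import *
plan(483.2,-8,4,-20.1);check('jar','pot','d3','d4','d5','d2')"
```

```text
time: 25.1
ee_pos: [0.4825, -0.0081, 0.0835]
eef_rot: [0.819, 0.574, -0.001, -0.0]
ft_force: [0.3, 0.1, 0.3]
width: 0.0871
grip_force: 0.0
units [0.002 0.003 0.397] turn 0.001 | tcp [482.5  -8.1  83.5] yang -20.0 t 25.1 w 87.1 g 0.0 F [0.3 0.1 0.3] q7 -0.32
jar 9 -11 0.36; pot 0 -3 0.58; d3 0 0 0.53; d4 0 0 1.00; d5 0 0 0.62; d2 0 0 0.98;
```

```bash
python3 -m crank '0.002 0.003 0.2 0 1;0 0 0.15 0 1;0 0 0.042 0 1;0 0 0 0 1;0 0 0 0 -1;0 0 0 0 -1;0 0 0 0 -1;0 0 0 0 -1;0 0 0 0 -1;0 0 0 0 -1' 20;python3 -m crank '0 0 0 0 -1;0 0 0 0 -1'; python3 -c "
from h import *
plan(616.1,-6.7,39,-10)"
python3 -m crank '0 0 -0.1 0 -1;0 0 -0.2 0 -1;0 0 -0.2 0 -1;0 0 0 0 -1;0 0 0 0 -1';python3 -c "
from h import *
plan(616.1,-6.7,100,-10);check('jar','pot','d3','d4','d5')"
```

```text
time: 26.15
ee_pos: [0.484, -0.0076, 0.0059]
eef_rot: [0.82, 0.573, 0.0, -0.0]
ft_force: [-1.0, 0.5, 7.2]
width: 0.0598
grip_force: 20.0
time: 26.35
ee_pos: [0.484, -0.0076, 0.0059]
eef_rot: [0.82, 0.573, 0.0, -0.0]
ft_force: [-1.1, 0.2, 6.9]
width: 0.0599
grip_force: 20.0
units [ 0.231  0.619 -0.165] turn -0.112 | tcp [484.   -7.6   5.9] yang -20.1 t 26.4 w 59.9 g 20.0 F [-1.1  0.2  6.9] q7 -0.22
time: 26.85
ee_pos: [0.4839, -0.0074, 0.1057]
eef_rot: [0.82, 0.573, 0.001, -0.0]
ft_force: [0.7, 0.1, -1.9]
width: 0.0597
grip_force: 20.0
units [0.23  0.619 0.029] turn -0.112 | tcp [483.9  -7.4 105.7] yang -20.1 t 26.9 w 59.7 g 20.0 F [ 0.7  0.1 -1.9] q7 -0.34
jar 0 0 0.33; pot -34 -3 0.53; d3 0 0 0.55; d4 0 0 1.00; d5 0 0 0.78;
```

```bash
python3 -m crank '0.0575 0.155 0 0 -1;0.0575 0.155 0 0 -1;0.0575 0.155 0 0 -1;0.0575 0.155 0 0 -1;0 0 0 -0.056 -1;0 0 0 -0.056 -1;0 0 0.1 0 -1;0 0 0.1 0 -1;0 0 0 0 -1;0 0 0 0 -1';python3 -c "
from h import *
plan(616.1,-6.7,38,-10)
cv2.imwrite('pics/c2.png',cv2.resize(cams.camera('side')['img'][130:280,190:360],None,fx=4,fy=4))"
```

```text
time: 27.9
ee_pos: [0.615, -0.0075, 0.0642]
eef_rot: [0.766, 0.642, -0.001, -0.001]
ft_force: [-0.0, -0.4, -0.8]
width: 0.0599
grip_force: 20.0
units [0.005 0.005 0.131] turn -0.001 | tcp [615.   -7.5  64.2] yang -10.1 t 27.9 w 59.9 g 20.0 F [-0.  -0.4 -0.8] q7 -0.01
```

View pics/c2.png

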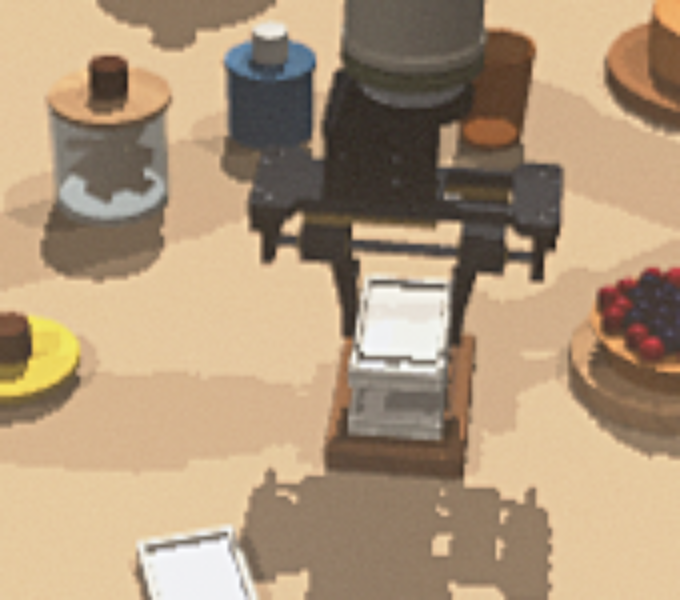

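Both lids are seated and level. Dish 1 is square on the board, and dish 2 is aligned above it at about (400,330) in the crop.

```bash
python3 -m crank '0.005 0.005 0.06 0 -1;0 0 0.04 0 -1;0 0 0.02 0 -1;0 0 0.006 0 -1;0 0 0.003 0 -1;0 0 0.003 0 -1;0 0 0 0 -1;0 0 0 0 -1';python3 -c "
from h import *
plan(616.1,-6.7,38,-10)"
```

```text
time: 28.75
ee_pos: [0.6172, -0.0064, 0.0392]
eef_rot: [0.766, 0.643, 0.0, 0.0]
ft_force: [-0.3, -0.2, -1.5]
width: 0.0597
grip_force: 20.0
units [-0.003 -0.005  0.006] turn -0.0 | tcp [617.2  -6.4  39.2] yang -10.0 t 28.8 w 59.7 g 20.0 F [-0.3 -0.2 -1.5] q7 0.00
```

```bash
python3 -m crank '-0.001 -0.005 0.003 0 -1;0 0 0.004 0 -1;0 0 0.002 0 -1;0 0 0 0 -1;0 0 0 0 -1';python3 -m crank '0 0 0 0 0.8;0 0 0 0 0.8;0 0 0 0 0.8;0 0 0 0 0.8;0 0 0 0 0.8;0 0 0 0 0.8;0 0 -0.1 0 1;0 0 -0.2 0 1;0 0 -0.2 0 1;0 0 0 0 1';python3 -c "
from h import *
plan(482.4,-191.9,110,11.3);check('d3','d4','d5')"
```

```text
time: 29.25
ee_pos: [0.616, -0.0064, 0.0379]
eef_rot: [0.766, 0.642, 0.0, -0.0]
ft_force: [-4.5, 0.4, 8.3]
width: 0.0597
grip_force: 20.0
time: 30.25
ee_pos: [0.619, -0.0068, 0.1428]
eef_rot: [0.766, 0.642, 0.004, 0.002]
ft_force: [0.4, 0.0, 0.2]
width: 0.0865
grip_force: 0.0
units [-1.031 -0.512  0.157] turn -0.237 | tcp [619.   -6.8 142.8] yang -10.1 t 30.2 w 86.5 g 0.0 F [0.4 0.  0.2] q7 -0.05
d3 0 0 0.85; d4 0 0 0.57; d5 0 0 0.47;
```

```bash
python3 -m crank '-0.1717 -0.0825 0 0 1;-0.1717 -0.0825 0 0 1;-0.1717 -0.0825 0 0 1;-0.1717 -0.0825 0 0 1;-0.1717 -0.0825 0 0 1;-0.1717 -0.0825 0 0 1;0 0 0.1 -0.079 1;0 0 0.1 -0.079 1;0 0 0 -0.079 1;0 0 0 0 1';python3 -m crank '0 0 0 0 1';python3 -c "
from h import *
plan(482.4,-191.9,4,11.3);check('d3','d4','d5','jar','pot')"
```

```text
time: 31.3
ee_pos: [0.4817, -0.1919, 0.0958]
eef_rot: [0.633, 0.774, -0.001, -0.001]
ft_force: [-0.5, 0.3, 0.3]
width: 0.0874
grip_force: 0.0
time: 31.4
ee_pos: [0.4825, -0.192, 0.0968]
eef_rot: [0.636, 0.772, -0.0, -0.0]
ft_force: [-0.4, -0.0, 1.0]
width: 0.087
grip_force: 0.0
units [0.001 0.    0.464] turn -0.003 | tcp [ 482.5 -192.    96.8] yang 11.1 t 31.4 w 87.0 g 0.0 F [-0.4 -0.   1. ] q7 0.64
d3 0 0 0.98; d4 0 0 0.63; d5 0 0 0.58; jar -3 24 0.36; pot 0 -2 0.61;
```

```bash
python3 -m crank '0 0 0.2 0 1;0 0 0.2 0 1;0 0 0.06 0 1;0 0 0 0 1;0 0 0 0 -1;0 0 0 0 -1;0 0 0 0 -1;0 0 0 0 -1;0 0 0 0 -1;0 0 0 0 -1' 20;python3 -m crank '0 0 0 0 -1;0 0 0 0 -1'; python3 -c "
from h import *
plan(616.1,-6.7,39,-10)"
python3 -m crank '0 0 -0.1 0 -1;0 0 -0.2 0 -1;0 0 -0.2 0 -1;0 0 0 0 -1;0 0 0 0 -1';python3 -c "
from h import *
plan(616.1,-6.5,106,-10);check('jar','pot','d4','d5')"
```

```text
time: 32.45
ee_pos: [0.4832, -0.192, 0.0058]
eef_rot: [0.634, 0.773, 0.0, 0.0]
ft_force: [-0.5, 0.9, 8.0]
width: 0.0594
grip_force: 20.0
time: 32.65
ee_pos: [0.4832, -0.192, 0.0058]
eef_rot: [0.634, 0.773, 0.0, 0.0]
ft_force: [-0.4, 0.6, 7.7]
width: 0.0596
grip_force: 20.0
units [ 0.779  0.833 -0.165] turn 0.236 | tcp [ 483.2 -192.     5.8] yang 11.3 t 32.6 w 59.6 g 20.0 F [-0.4  0.6  7.7] q7 0.74
time: 33.15
ee_pos: [0.4829, -0.1918, 0.1054]
eef_rot: [0.634, 0.773, 0.001, 0.0]
ft_force: [-0.2, -0.1, -2.7]
width: 0.06
grip_force: 20.0
units [ 0.778  0.835 -0.001] turn 0.237 | tcp [ 482.9 -191.8  105.4] yang 11.3 t 33.1 w 60.0 g 20.0 F [-0.2 -0.1 -2.7] q7 0.64
jar -4 20 0.37; pot 0 -2 0.59; d4 0 0 0.61; d5 0 0 0.57;
```

```bash
python3 -m crank '0.13 0.139 0 0 -1;0.13 0.139 0 0 -1;0.13 0.139 0 0 -1;0.13 0.139 0 0 -1;0.13 0.139 0 0 -1;0.13 0.139 0 0 -1;0 0 0 0.079 -1;0 0 0 0.079 -1;0 0 0 0.079 -1;0 0 0.1 0 -1';python3 -m crank '0 0 0.08 0 -1;0 0 0 0 -1;0 0 0 0 -1;0 0 0 0 -1';python3 -c "
from h import *
plan(616.1,-6.5,52,-10)"
```

```text
time: 34.2
ee_pos: [0.6162, -0.0065, 0.0849]
eef_rot: [0.768, 0.641, 0.0, 0.0]
ft_force: [-0.1, -0.2, -2.8]
width: 0.0603
grip_force: 20.0
time: 34.6
ee_pos: [0.616, -0.0066, 0.0695]
eef_rot: [0.766, 0.642, 0.0, 0.0]
ft_force: [-0.6, -0.6, -1.9]
width: 0.0597
grip_force: 20.0
units [0.001 0.001 0.088] turn -0.0 | tcp [616.   -6.6  69.5] yang -10.0 t 34.6 w 59.7 g 20.0 F [-0.6 -0.6 -1.9] q7 0.00
```

```bash
python3 -m crank '0 0 0.06 0 -1;0 0 0.015 0 -1;0 0 0.005 0 -1;0 0 0.003 0 -1;0 0 0.003 0 -1;0 0 0.003 0 -1;0 0 0 0 -1;0 0 0 0 -1';python3 -c "
from h import *
plan(616.1,-6.5,52,-10)"
```

```text
time: 35.4
ee_pos: [0.6158, -0.0064, 0.0519]
eef_rot: [0.766, 0.642, 0.0, 0.0]
ft_force: [-4.2, 0.5, 5.3]
width: 0.0596
grip_force: 20.0
units [-0.     0.001 -0.001] turn -0.0 | tcp [615.8  -6.4  51.9] yang -10.0 t 35.4 w 59.6 g 20.0 F [-4.2  0.5  5.3] q7 0.01
```

```bash
python3 -m crank '0 0 0 0 0.8;0 0 0 0 0.8;0 0 0 0 0.8;0 0 0 0 0.8;0 0 0 0 0.8;0 0 0 0 0.8;0 0 -0.1 0 1;0 0 -0.2 0 1;0 0 -0.1 0 1;0 0 0 0 1';python3 -m crank '-0.197 -0.002 0 0 1;-0.197 -0.002 0 0 1;-0.197 -0.002 0 0 1;-0.197 -0.002 0 0 1;-0.197 -0.002 0 0 1;-0.197 -0.002 0 0 1;-0.197 -0.002 0 0 1;-0.197 -0.002 0 0 1;-0.197 -0.002 0 0 1;0 0 0.1 -0.082 1';python3 -m crank '0 0 0.1 0 1;0 0 0 0 1;0 0 0 0 1';python3 -c "
from h import *
plan(550.3,-354.9,4,-2.6);check('d4','d5','jar','pot')
c=cams.camera('top');M=masks(c)['white']
for k in blobs(M): print(np.round(rect(c,k,.007),1))"
```

```text
time: 36.4
ee_pos: [0.6175, -0.0066, 0.1346]
eef_rot: [0.766, 0.642, 0.002, 0.001]
ft_force: [0.7, -0.7, -0.3]
width: 0.0867
grip_force: 0.0
time: 37.4
ee_pos: [0.5477, -0.3625, 0.1127]
eef_rot: [0.726, 0.688, -0.001, 0.002]
ft_force: [-0.2, -1.6, -0.2]
width: 0.0872
grip_force: 0.0
time: 37.7
ee_pos: [0.5501, -0.3546, 0.091]
eef_rot: [0.723, 0.69, -0.0, -0.001]
ft_force: [-0.8, 0.2, 1.2]
width: 0.0872
grip_force: 0.0
units [-0.001  0.002  0.435] turn -0.001 | tcp [ 550.1 -354.6   91. ] yang -2.7 t 37.7 w 87.2 g 0.0 F [-0.8  0.2  1.2] q7 0.72
d4 0 0 0.99; d5 0 0 0.99; jar 0 0 0.62; pot -8 -10 0.67; 
[550.5 414.3  25.7  28.9 -87.3]
[ 551.  -336.8   58.    71.    -1.7]
[623.1  -5.6  61.4 113.4 -10. ]
[972.6 478.4  50.   68.9  89.9]
```

```bash
python3 -m crank '0 0 0.2 0 1;0 0 0.2 0 1;0 0 0.032 0 1;0 0 0 0 1;0 0 0 0 -1;0 0 0 0 -1;0 0 0 0 -1;0 0 0 0 -1;0 0 0 0 -1;0 0 0 0 -1' 20;python3 -m crank '0 0 0 0 -1;0 0 0 0 -1'; python3 -c "
from h import *
plan(616.1,-6.7,39,-10)"
python3 -m crank '0 0 -0.1 0 -1;0 0 -0.2 0 -1;0 0 -0.2 0 -1;0 0 -0.05 0 -1;0 0 0 0 -1;0 0 0 0 -1';python3 -c "
from h import *
plan(616,-6.5,115,-10);check('jar','d5')
c=cams.camera('side');M=masks(c)['white']
for k in blobs(M): print(cv2.boundingRect(k))"
```

```text
time: 38.8
ee_pos: [0.5507, -0.3551, 0.0056]
eef_rot: [0.723, 0.691, 0.0, 0.0]
ft_force: [-1.3, -0.2, 6.1]
width: 0.0596
grip_force: 20.0
time: 39.0
ee_pos: [0.5507, -0.355, 0.0056]
eef_rot: [0.723, 0.691, 0.0, 0.0]
ft_force: [-1.1, 1.7, 6.6]
width: 0.0599
grip_force: 20.0
units [ 1.755  0.246 -0.167] turn 0.082 | tcp [ 550.7 -355.     5.6] yang -2.7 t 39.0 w 59.9 g 20.0 F [-1.1  1.7  6.6] q7 0.76
time: 39.6
ee_pos: [0.5497, -0.3543, 0.1133]
eef_rot: [0.723, 0.691, -0.0, -0.001]
ft_force: [-0.1, -0.6, -1.8]
width: 0.0599
grip_force: 20.0
units [ 1.752  0.251 -0.007] turn 0.082 | tcp [ 549.7 -354.3  113.3] yang -2.6 t 39.6 w 59.9 g 20.0 F [-0.1 -0.6 -1.8] q7 0.71
jar 0 0 0.71; d5 0 0 0.99; 
(194, 323, 42, 53)
(319, 307, 35, 50)
(258, 278, 33, 43)
(0, 229, 23, 38)
(64, 209, 45, 56)
(288, 203, 16, 37)
(250, 202, 46, 18)
(203, 159, 29, 26)
(361, 128, 23, 7)
(384, 123, 176, 291)
(130, 92, 50, 30)
(4, 67, 24, 37)
(252, 52, 20, 18)
(24, 25, 18, 44)
(0, 15, 40, 33)
(117, 0, 201, 134)
```

```bash
python3 -m crank '0.195 0.028 0 0 -1;0.195 0.028 0 0 -1;0.195 0.028 0 0 -1;0.195 0.028 0 0 -1;0.195 0.028 0 0 -1;0.195 0.028 0 0 -1;0.195 0.028 0 0 -1;0.195 0.028 0 0 -1;0.195 0.028 0 0 -1;0 0 0 0.082 -1';python3 -m crank '0 0 0.08 0 -1;0 0 0 0 -1;0 0 0 0 -1';python3 -c "
from h import *
plan(616,-6.5,65.6,-10)
cv2.imwrite('pics/c4.png',cv2.resize(cams.camera('side')['img'][110:260,190:360],None,fx=4,fy=4))"
```

```text
time: 40.7
ee_pos: [0.617, 0.0013, 0.1129]
eef_rot: [0.764, 0.646, 0.0, -0.002]
ft_force: [0.0, 0.2, -1.7]
width: 0.0599
grip_force: 20.0
time: 41.0
ee_pos: [0.6159, -0.0082, 0.0976]
eef_rot: [0.766, 0.643, -0.001, -0.0]
ft_force: [0.4, 0.3, -0.9]
width: 0.0599
grip_force: 20.0
units [ 0.009 -0.001  0.16 ] turn -0.0 | tcp [615.9  -8.2  97.6] yang -10.0 t 41.0 w 59.9 g 20.0 F [ 0.4  0.3 -0.9] q7 -0.01
```

View pics/c4.png

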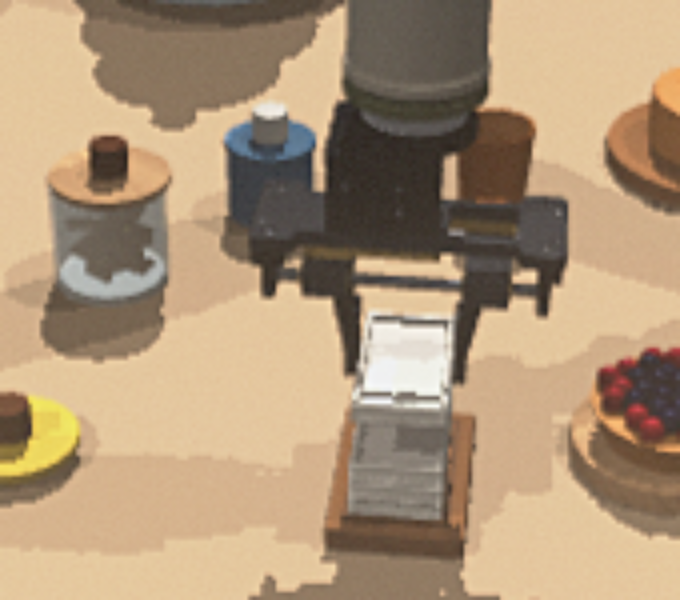

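The pile of three is square and centred on the board, at about (398,470) in the crop. Dish 4 is above it. Settle, then lower.

```bash
python3 -m crank '0 0 0.1 0 -1;0 0 0.03 0 -1;0 0 0 0 -1;0 0 0 0 -1;0 0 0 0 -1';python3 -c "
from h import *
plan(616,-6.5,65.6,-10)"
```

```text
time: 41.55
ee_pos: [0.6174, -0.0069, 0.0738]
eef_rot: [0.766, 0.643, 0.0, 0.0]
ft_force: [-0.5, -0.5, -1.1]
width: 0.0598
grip_force: 20.0
units [ 0.001 -0.007  0.041] turn -0.0 | tcp [617.4  -6.9  73.8] yang -10.0 t 41.5 w 59.8 g 20.0 F [-0.5 -0.5 -1.1] q7 0.01
```

```bash
python3 -m crank '0.001 -0.007 0.02 0 -1;0 0 0.012 0 -1;0 0 0.006 0 -1;0 0 0.003 0 -1;0 0 0.003 0 -1;0 0 0.003 0 -1;0 0 0 0 -1;0 0 0 0 -1';python3 -c "
from h import *
plan(616.1,-6.5,65.6,-10)"
```

```text
time: 42.35
ee_pos: [0.6154, -0.006, 0.0655]
eef_rot: [0.766, 0.643, 0.0, -0.001]
ft_force: [-10.4, 1.0, 20.5]
width: 0.0597
grip_force: 20.0
units [-0.002  0.004 -0.001] turn -0.0 | tcp [615.4  -6.   65.5] yang -10.0 t 42.4 w 59.7 g 20.0 F [-10.4   1.   20.5] q7 0.01
```

```bash
python3 -m crank '0 0 -0.004 0 -1;0 0 0 0 -1;0 0 0 0 0.8;0 0 0 0 0.8;0 0 0 0 0.8;0 0 0 0 0.8;0 0 0 0 0.8;0 0 0 0 0.8;0 0 -0.1 0 1;0 0 -0.2 0 1';python3 -m crank '-0.183 -0.053 0 0 1;-0.183 -0.053 0 0 1;-0.183 -0.053 0 0 1;-0.183 -0.053 0 0 1;-0.183 -0.053 0 0 1;-0.183 -0.053 0 0 1;-0.183 -0.053 0 0 1;-0.183 -0.053 0 0 1;-0.183 -0.053 0 0 1;-0.183 -0.053 0 0 1';python3 -m crank '-0.183 -0.053 0 0.008 1;0 0 0.1 0 1;0 0 0.1 0 1;0 0 0 0 1;0 0 0 0 1';python3 -c "
from h import *
plan(431.4,-382.8,4,-10.7);check('d5','jar','pot')
c=cams.camera('top');M=masks(c)['white']
for k in blobs(M): print(np.round(rect(c,k,.007),1),np.round(rect(c,k,.067),1))"
```

```text
time: 43.35
ee_pos: [0.6136, -0.0061, 0.1223]
eef_rot: [0.766, 0.643, -0.002, -0.001]
ft_force: [0.3, -0.0, 0.8]
width: 0.0846
grip_force: 0.0
time: 44.35
ee_pos: [0.4467, -0.3494, 0.1245]
eef_rot: [0.766, 0.643, 0.0, 0.0]
ft_force: [1.1, -0.3, -0.1]
width: 0.0868
grip_force: 0.0
time: 44.85
ee_pos: [0.4306, -0.3823, 0.0846]
eef_rot: [0.77, 0.638, -0.0, -0.0]
ft_force: [-0.7, 1.1, 0.6]
width: 0.0876
grip_force: 0.0
units [-0.002  0.005  0.403] turn -0.001 | tcp [ 430.6 -382.3   84.6] yang -10.8 t 44.9 w 87.6 g 0.0 F [-0.7  1.1  0.6] q7 0.73
d5 0 0 0.95; jar 9 -12 0.39; pot 0 -3 0.76; 
[ 435.3 -365.3   60.2   76.9   -9.5] [ 436.2 -347.1   57.    72.8   -9.5]
[554.8 417.4  25.7  26.3 -87.3] [549.3 393.7  24.3  24.9 -87.3]
[625.   -3.8  61.9 114.9 -10. ] [615.8  -4.9  58.6 108.8 -10. ]
[972.6 478.5  50.2  68.9  89.9] [944.8 451.6  47.5  65.2  89.9]
```

```bash
python3 -m crank '-0.002 0.005 0.2 0 1;0 0 0.15 0 1;0 0 0.05 0 1;0 0 0 0 1;0 0 0 0 -1;0 0 0 0 -1;0 0 0 0 -1;0 0 0 0 -1;0 0 0 0 -1;0 0 0 0 -1' 20;python3 -m crank '0 0 0 0 -1;0 0 0 0 -1'; python3 -c "
from h import *
plan(616.1,-6.7,39,-10)"
python3 -m crank '0 0 -0.1 0 -1;0 0 -0.2 0 -1;0 0 -0.2 0 -1;0 0 -0.1 0 -1;0 0 0 0 -1;0 0 0 0 -1';python3 -c "
from h import *
plan(616,-6.5,120,-10);check('jar','pot')"
```

```text
time: 45.95
ee_pos: [0.4319, -0.3831, 0.0049]
eef_rot: [0.77, 0.638, 0.0, 0.0]
ft_force: [-0.4, 2.1, 6.8]
width: 0.0599
grip_force: 20.0
time: 46.15
ee_pos: [0.4319, -0.383, 0.0049]
eef_rot: [0.77, 0.638, 0.0, 0.0]
ft_force: [-0.8, 1.9, 6.1]
width: 0.0593
grip_force: 20.0
units [ 2.021  0.554 -0.17 ] turn -0.008 | tcp [ 431.9 -383.     4.9] yang -10.8 t 46.1 w 59.3 g 20.0 F [-0.8  1.9  6.1] q7 0.80
time: 46.75
ee_pos: [0.4314, -0.3825, 0.1238]
eef_rot: [0.77, 0.638, 0.0, -0.0]
ft_force: [0.0, -0.5, -2.1]
width: 0.0594
grip_force: 20.0
units [2.019 0.556 0.02 ] turn -0.008 | tcp [ 431.4 -382.5  123.8] yang -10.7 t 46.8 w 59.4 g 20.0 F [ 0.  -0.5 -2.1] q7 0.71
jar -4 -21 0.37; pot 0 -3 0.76;
```

```bash
python3 -m crank '0.1836 0.0505 0 0 -1;0.1836 0.0505 0 0 -1;0.1836 0.0505 0 0 -1;0.1836 0.0505 0 0 -1;0.1836 0.0505 0 0 -1;0.1836 0.0505 0 0 -1;0.1836 0.0505 0 0 -1;0.1836 0.0505 0 0 -1;0.1836 0.0505 0 0 -1;0.1836 0.0505 0 0 -1';python3 -m crank '0.1836 0.0505 0 -0.008 -1;0 0 0.07 0 -1;0 0 0.08 0 -1;0 0 0.03 0 -1;0 0 0 0 -1;0 0 0 0 -1;0 0 0 0 -1';python3 -c "
from h import *
plan(616,-6.5,78.9,-10)"
```

```text
time: 47.8
ee_pos: [0.5988, -0.0394, 0.1225]
eef_rot: [0.77, 0.638, -0.001, -0.001]
ft_force: [1.3, -0.2, -1.3]
width: 0.0599
grip_force: 20.0
time: 48.5
ee_pos: [0.6163, -0.0075, 0.089]
eef_rot: [0.767, 0.642, 0.0, 0.0]
ft_force: [0.1, 0.4, -0.9]
width: 0.0598
grip_force: 20.0
units [ 0.005 -0.002  0.05 ] turn -0.001 | tcp [616.3  -7.5  89. ] yang -10.1 t 48.5 w 59.8 g 20.0 F [ 0.1  0.4 -0.9] q7 0.00
```

```bash
python3 -m crank '0.004 -0.001 0.025 0 -1;0 0 0.012 0 -1;0 0 0.006 0 -1;0 0 0.003 0 -1;0 0 0.002 0 -1;0 0 0.002 0 -1;0 0 0 0 -1;0 0 0 0 -1';python3 -c "
from h import *
plan(616,-6.5,78.9,-10)"
```

```text
time: 49.3
ee_pos: [0.616, -0.0059, 0.0789]
eef_rot: [0.766, 0.642, 0.0, -0.0]
ft_force: [-4.5, 1.7, 5.7]
width: 0.0598
grip_force: 20.0
units [-0.003  0.001  0.   ] turn -0.0 | tcp [616.   -5.9  78.9] yang -10.0 t 49.3 w 59.8 g 20.0 F [-4.5  1.7  5.7] q7 0.01
```

Release, retreat clear to the right of the scene, and inspect.

```bash
python3 -m crank '0 0 0 0 0.8;0 0 0 0 0.8;0 0 0 0 0.8;0 0 0 0 0.8;0 0 0 0 0.8;0 0 0 0 0.8;0 0 -0.1 0 1;0 0 -0.2 0 1;0 0 -0.2 0 1;-0.18 -0.1 0 0 1';python3 -m crank '-0.18 -0.1 0 0 1;-0.18 -0.1 0 0 1;-0.18 -0.1 0 0 1;-0.18 -0.1 0 0 1;-0.18 -0.1 0 0 1;-0.18 -0.1 0 0 1;-0.18 -0.1 0 0 1;-0.18 -0.1 0 0 1;-0.18 -0.1 0 0 1;0 0 0 0 1';python3 - <<'E'
from h import *
c=cams.camera("top");d=cams.camera("side")
a=cv2.resize(c["img"][130:310,90:320],None,fx=3,fy=3);b=cv2.resize(d["img"][110:270,190:370],(0,0),fx=3,fy=3)
cv2.imwrite("pics/f1.png",a);cv2.imwrite("pics/f2.png",b)
for k in blobs(masks(c)["white"]): print(np.round(rect(c,k,.081),1))
hsv=cv2.cvtColor(c["img"],cv2.COLOR_BGR2HSV).astype(int);m=(hsv[...,1]>140)|masks(c)["white"];z=np.zeros_like(m);z[164:234,236:306]=m[164:234,236:306]
for k in blobs(z): print("board+pile",np.round(rect(c,k,.009),1))
print(read_state()["time"],read_state()["ee_pos"])
E
```

```text
time: 50.3
ee_pos: [0.5946, -0.0339, 0.1833]
eef_rot: [0.764, 0.645, 0.004, 0.002]
ft_force: [0.1, -0.4, -0.9]
width: 0.0869
grip_force: 0.0
time: 51.3
ee_pos: [0.3524, -0.3299, 0.1786]
eef_rot: [0.769, 0.639, 0.0, 0.0]
ft_force: [-0.2, -0.1, -0.0]
width: 0.0871
grip_force: 0.0
[548.  388.2  24.   24.5 -87.3]
[615.8  -8.1  58.5 100.6 -10.3]
[938.3 445.2  46.7  64.4  89.9]
board+pile [616.2  -6.3  87.6 137.7 -10. ]
board+pile [627.   -7.   62.5 107.5 -10.3]
51.4 [ 0.35583659 -0.32611808  0.17841417]
```

View pics/f1.png

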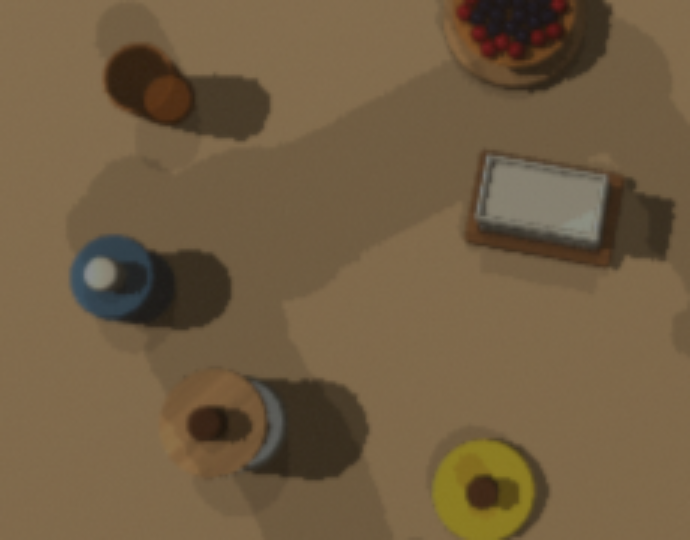

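View pics/f2.png

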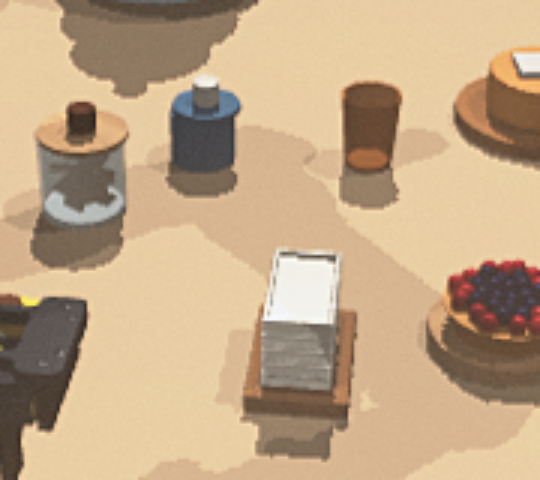

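The top view shows the pile squarely on the board, near (545,200), and both lids centred. In the side view the pile's edges are flush and both lids are level. The gripper is clear of everything, so I'm handing in.

```bash
python3 -c "
from bench import workorder
print(workorder.close_job())"
```

```text
the job is handed in; nothing more can be done
None
```

The job is handed in at about 51 s of the 210 s allowed: both lids are seated and level, and all five dishes are in one square pile on the board's inlaid rectangle. I went by the final pictures, since the hand-in returned no verdict.

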